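# Dial the code that frees the latch of the pantry lock box

## Robot

A 6-joint arm with a two-finger parallel gripper is mounted at the origin on the work surface. World frame = base frame: x ahead of the robot, y to its left, z up, the work surface at z = 0. Lengths are in mm, angles in degrees, forces in N, time in s.
With the tool pointing down it reaches from about 275 to 825 mm from the base axis. Payload 4.9 kg.
Tool frame: the origin (TCP) lies midway between the tips of the shut fingers; the grasp point (between the pads) lies ctrl.grip_point_offset behind it (ctrl.grip_point_offset is the distance from the TCP to the grasp point, in mm); z points along the fingers, y is the direction in which the jaws open and shut (so a half turn about z gives the same grasp; the last joint's range is limited). The gripper opens to 85 mm and grips with 20 to 120 N. Pads are 22 mm wide; open, the fingers measure 114 mm over their backs; the gripper's body (76 mm by 85 mm) begins 54 mm behind the grasp point. The pads swing forward as they close: fully open they stand 13 mm farther back than shut.
Start: joints at [-84.523, 18.69, -11.035, 60.275, 0, 82.311], TCP at [125.291, -535.556, 231.281] pointing down, gripper open.
Joint ranges: [-152.03, 152.03], [-55.5, 102.48], [-74.3, 77.21], [-110.64, 120.58], [-84.22, 78.4], [-180, 180]. Speed limits (degrees/s): [147.25, 147.25, 180, 180, 180, 180].

## Interface

Orientations are given as a 3x3 rotation matrix whose columns are the frame's x, y, z axes.
In Python, from plant import ctrl gives the robot as it stands.
- The arm moves only by the tool play_rows, never from a script. Its argument "motion" is a list that holds one entry, the list of rows, each a list of 7 numbers: the turn, a rotation vector about the tool's x, y, z in rad, then the shift along the tool's x, y, z in mm, then the closure, from 0 (fully open) to 1 (shut). A call has 1 to 5 rows; each row is the pose to reach, as a shift and turn from the pose commanded when the call began, along the tool's axes at that moment; what a row does not reach only later rows make up. A row lasts 1/10 s, in which the tool goes at most 50 mm and 8.59 degrees, less where a joint would pass 70% of its speed; a pose out of reach is approached as far as the arm can. A call with a gripper value outside its range is refused whole. The fingers move at their own pace and stop on an object; "newtons" is the grip in N (left out, the last holds). Time passes only in rows, so rows that repeat a pose let the fingers close. It gives the time, the measured TCP pose, the force and the opening at its end, in the units of the state.
- ctrl.observe(): the state, without advancing time (a new reading comes with each control period).
- ctrl.read_camera(name): name is "scene" or "top"; returns a dict with "pixels" (400x640x3 uint8, red, green, blue), "depth" (400x640 float32, mm along the optical axis (not along the pixel's ray), 0 where there is no reading), "vertical_fov" (degrees; the focal length in pixels is half the picture's height over the tangent of half this angle, whatever the lens; pixels are square), "cx", "cy" (the principal point, pixels), "extrinsics" (4x4, takes a point from world to camera coordinates). Camera axes: x right, y up, looking along -z (the intrinsics and any distortion apply to the point x, -y, -z); pixel columns grow to the right and rows downward; lengths in mm; the calibration is good to about 2 mm. A picture is of the moment at which its call begins.
- ctrl.job_done(): hands the job in, once; it reports no verdict.
The state is a dict: "time": time; "joints": joint angles; "qvel": joint speeds; "joint_torque": joint torques, N m; "tcp_pos": TCP position; "eef_rot": TCP orientation; "force": force on the tool from outside, world axes, zero at the start; "ft_torque": the same for the moment, N m; "grip_width": finger opening in mm.
Only numpy, scipy, OpenCV 4.12 (cv2) and the standard library are available. Lean on these libraries where they do the work, as an engineer would, in place of code of your own. Each camera call takes 0.05 s, during which the arm holds its last target.

## Task

Unlock the grey steel lock box on the pantry shelf: turn its left dial to 5 and its right dial to 2, so that the sprung latch bar draws back out of its keeper. Then let go of the dials and leave them on the code.

Things in the scene. Friction and masses are not known exactly. Their poses are not given: they have to be found in the camera images.
- lockbox: Grey steel box, 184 x 294 x 55 mm high, bolted down. Origin: centre of its underside on the shelf; x points away from the robot (yaw within 18 degrees), y left, z up. On its lid a bare-metal housing (top z = 73 mm) bears two black dials. Dot groups on it give numbers 1 to 6 round each dial at radius 44 mm, 60 degrees apart: 6 at the far side (+x), then clockwise 1, 2, 3 (near side), 4, 5.
- left_dial (a joint): Left dial, axis at box x -20, y +70 mm. Disc of radius 26 (top z 80 mm) with an upright grip bar 44 long, 14 thick, z 80 to 118, centred on the axis; a white line on top and a white nose mark its pointer end. Value: clockwise angle from above, rad, from box +x to pointer; number n at n x 1.0472. Starts 0.6 to 1.4 below 5 (5.236): turn clockwise, one grasp.
- right_dial (a joint): Right dial, axis at box x -20, y -70 mm. Same build and same angle measure as the left one. Starts 0.6 to 1.4 rad above 2 (2.094): turn counter-clockwise, one grasp. Both dials turn from 0 to 6.283 rad (stops), with about 0.05 N m of friction, and stay where they are left. To turn one, pinch the bar across its 14 mm with the fingertips just above the disc.
- latch (a joint): Steel latch bar, 170 mm along y, 12 wide, 11 high, on the lid beyond the housing (centre at box x 55, z 64 mm when locked), its tongue in the dark keeper at the far rim. Value: slide, m; 0 locked. Once both pointers are within about 15 degrees of the code, a light spring draws it 14 mm to the robot side (0.014), against the housing, out of the keeper; before that it is blocked.

How it is judged (in metres and radians):
At the end, for the whole second after the job is handed in: The latch bar has drawn back more than 10 mm out of its keeper, the left dial points at 5 and the right dial at 2, each within 20 degrees, and both have been let go (value of joint latch above 0.01 m and value of joint left_dial between 4.887 and 5.585 rad and value of joint right_dial between 1.745 and 2.443 rad); the robot touches nothing.
It also fails if it takes over 40 s, if anything falls off the work surface, if the arm or the gripper's body presses on something with over 40 N, if the wrist force passes 120 N, or if a joint passes its speed limit or range.

## Working session

There is one attempt and no reset: what is moved stays moved. The work goes in short steps, Python scripts to look and compute and a tool call to move; the robot and the scene stay as the last step left them, time stands still between calls to the robot, and variables do not carry over. Pictures are saved under pics/ and viewed, and the job is handed in when it is done.

Besides the shell and the picture viewer there is one more tool, called after ">>>" as name(argument=value, ...) on one line, values as JSON. play_rows: Moves the arm, as the interface text tells. Its arguments: {"type":"object","properties":{"motion":{"type":"array"},"newtons":{"type":"number"}},"required":["motion"]}

```bash
ls; mkdir -p pics
python3 - <<'E'
from plant import ctrl
import cv2
s=ctrl.observe(); print(s, ctrl.grip_point_offset)
import pickle
for n in ["top","scene"]:
    c=ctrl.read_camera(n); pickle.dump(c,open(f"{n}.pkl","wb"))
    print(n,c["vertical_fov"],c["cx"],c["cy"],c["extrinsics"],[k for k in c])
    cv2.imwrite(f"pics/{n}0.png",c["pixels"][:,:,::-1])
E
```

```text
pics
{'time': 0.0, 'joints': array([-8.45214316e+01,  1.87309490e+01, -1.10905759e+01,  6.02749544e+01,
       -6.65113219e-04,  8.23120456e+01]), 'qvel': array([-0.04750229,  0.00220376,  0.01904239,  0.14050263,  0.01690489,
       -0.0046781 ]), 'joint_torque': array([-2.39684096e-04, -4.43395042e+01,  2.62443441e+01,  1.55500369e-02,
       -2.14991423e-04,  2.51105504e-06]), 'tcp_pos': array([ 125.24357923, -534.96555041,  230.52299736]), 'eef_rot': array([[ 9.73712176e-01,  2.27781846e-01, -1.72321216e-04],
       [ 2.27781811e-01, -9.73710758e-01,  1.67508025e-03],
       [ 2.13761851e-04, -1.67029767e-03, -9.99998582e-01]]), 'force': array([0.04373469, 0.16386638, 0.47475807]), 'ft_torque': array([ 0.04384264,  0.0194958 , -0.02807776]), 'grip_width': 85.23681882884779} 18.700000000000003
top 53.18853599658411 320.82033920305963 196.2986878214902 [[ 1.00874885e-01 -9.94898611e-01  1.00535362e-03 -4.87319897e+00]
 [ 9.59810817e-01  9.75831601e-02  2.63136319e-01 -5.58550976e+02]
 [-2.61892064e-01 -2.55788966e-02  9.64758139e-01 -5.67072601e+02]
 [ 0.00000000e+00  0.00000000e+00  0.00000000e+00  1.00000000e+00]] ['pixels', 'depth', 'vertical_fov', 'cx', 'cy', 'extrinsics']
scene 52.15104045993472 320.863065960639 198.20194708722747 [[ 1.08422790e-01  9.94097847e-01 -3.73746107e-03 -8.23811417e+01]
 [-5.10526339e-01  5.89065165e-02  8.57841990e-01  1.96743451e+02]
 [ 8.52999036e-01 -9.11015498e-02  5.13899943e-01 -1.15227970e+03]
 [ 0.00000000e+00  0.00000000e+00  0.00000000e+00  1.00000000e+00]] ['pixels', 'depth', 'vertical_fov', 'cx', 'cy', 'extrinsics']
```

View pics/top0.png

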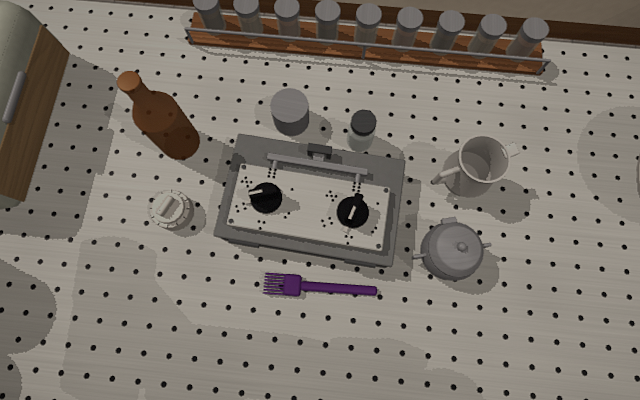

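View pics/scene0.png

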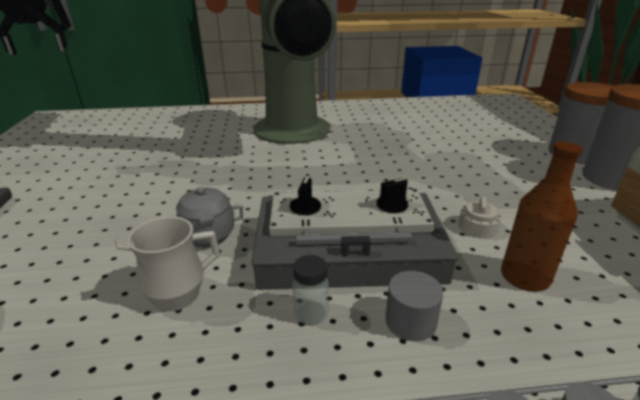

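The top view shows the box around (312,200), with the left dial at about (265,197) and the right dial at about (353,211). The latch is at about (318,165). Next I'll enlarge the dials.

Run:
```python
import pickle,cv2
c=pickle.load(open("top.pkl","rb"));im=c["pixels"][:,:,::-1]
a=cv2.resize(im[125:275,210:410],None,fx=4,fy=4,interpolation=cv2.INTER_CUBIC)
cv2.imwrite("pics/top_crop.png",cv2.convertScaleAbs(a,alpha=1.3))
l=cv2.resize(im[170:230,235:295],(400,400),interpolation=cv2.INTER_CUBIC)
r=cv2.resize(im[180:240,322:382],(400,400),interpolation=cv2.INTER_CUBIC)
cv2.imwrite("pics/dials.png",cv2.convertScaleAbs(cv2.hconcat([l,r]),alpha=1.8))
```

```text
(no output)
```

View pics/top_crop.png

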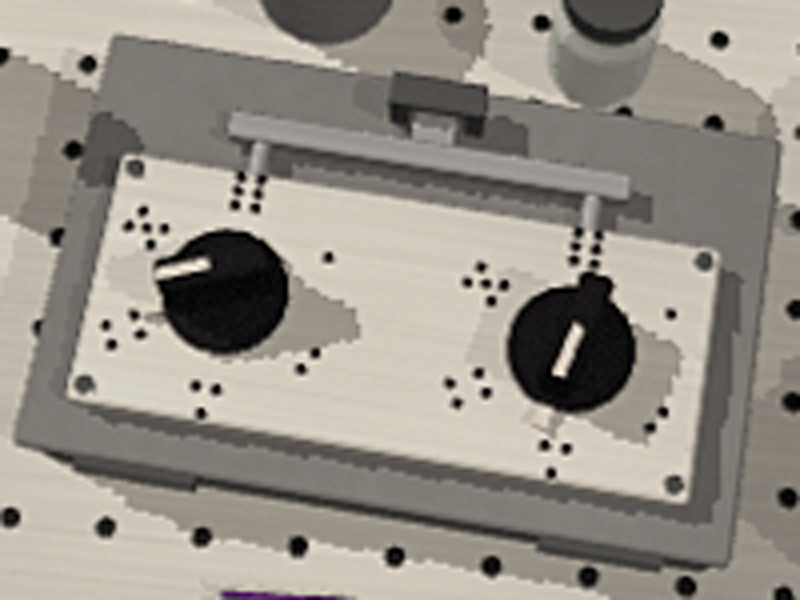

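View pics/dials.png

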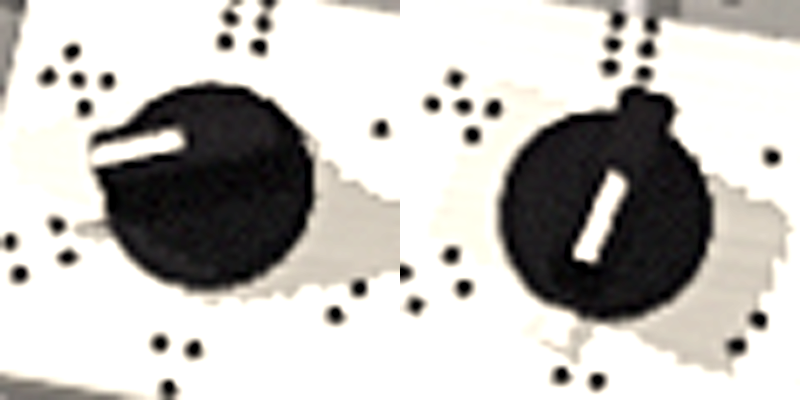

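```bash
cat > h.py <<'E'
import numpy as np
def K(c):
    f=200/np.tan(np.radians(c["vertical_fov"]/2)); return f
def ray(c,uv,z):
    f=K(c);E=c["extrinsics"];R=E[:3,:3];t=E[:3,3]
    d=np.array([(uv[0]-c["cx"])/f,-(uv[1]-c["cy"])/f,-1.0]); d=R.T@d; o=-R.T@t
    return o+d*(z-o[2])/d[2]
def proj(c,p):
    f=K(c);E=c["extrinsics"];q=E[:3,:3]@np.asarray(p)+E[:3,3]
    return np.array([c["cx"]+f*q[0]/-q[2], c["cy"]-f*q[1]/-q[2]])
def back(c,u,v):
    f=K(c);E=c["extrinsics"];d=float(c["depth"][int(round(v)),int(round(u))])
    q=np.array([(u-c["cx"])/f*d,-(v-c["cy"])/f*d,-d]); return E[:3,:3].T@(q-E[:3,3]),d
E
python3 - <<'E'
import pickle
from h import *
from scipy.optimize import least_squares
c=pickle.load(open("top.pkl","rb"))
im=lambda p:np.array(p)/4+np.array([210,125])-0.375
L={6:(249,193),5:(146,228),3:(205,396),2:(308,360.5),1:(328,257)}
Rr={6:(586,248),5:(485,284),4:(467.5,387.5),3:(554,455),2:(656.5,419.5),1:(671,314)}
ob=[];mod=[]
for D,y in((L,70),(Rr,-70)):
    for n,p in D.items():
        a=n*np.pi/3; mod.append([-20+44*np.cos(a),y-44*np.sin(a)]); ob.append(ray(c,im(p),73)[:2])
ob=np.array(ob);mod=np.array(mod)
def T(q,m): 
    C,S=np.cos(q[2]),np.sin(q[2]); return m@np.array([[C,S],[-S,C]])+q[:2]
s=least_squares(lambda q:(T(q,mod)-ob).ravel(),[500,0,0]); q=s.x
print(q,np.degrees(q[2])); print(np.round(T(q,mod)-ob,1))
for nm,y,a,b in(("L",70,(208,265),(156,274)),("R",-70,(578,325),(560,375))):
    ax=T(q,np.array([[-20,y]]))[0]; A=ray(c,im(a),118)[:2];B=ray(c,im(b),118)[:2]
    d=B-A; ang=np.arctan2(d[1],d[0])
    print(nm,ax,A-ax,B-ax,"val",np.mod(-(ang-q[2]),2*np.pi),"world ang",np.degrees(ang))
for u,v in((300,220),(312,190),(290,235),(230,215)): print(back(c,u,v))
for x,y in ((92,147),(92,-147),(-92,147),(-92,-147)): print(proj(c,[*T(q,np.array([[x,y]]))[0],55])*4-[840,500])
E
```

```text
[ 5.60271377e+02  6.77045753e+01 -6.80627682e-02] -3.8997093609793674
[[ 0.9  0.5]
 [ 0.6  0.4]
 [-1.3  0.5]
 [-0.4 -0.3]
 [ 0.1 -0.5]
 [ 0.8 -0. ]
 [ 0.7  0.1]
 [-0.2  0.2]
 [-1.4  0. ]
 [-0.1 -0.5]
 [ 0.4 -0.5]]
L [545.07840077 138.90270355] [-1.20820897  0.71105817] [-6.65153763 19.58795106] val 4.363582823871469 world ang 106.08541127540781
R [535.5569686   -0.77314378] [-0.75850456  0.50416438] [-20.32994976   5.59901831] val 3.3281983909513135 world ang 165.4085694552788
(array([514.65941427,  80.562194  ,  72.61410104]), 633.8634643554688)
(array([566.03503434,  66.93712668,  71.98800094]), 647.5738525390625)
(array([489.6642026 ,  93.70794121,  69.72187435]), 630.4439697265625)
(array([511.48915382, 192.3712566 ,  72.47899176]), 636.0234985351562)
[108.61519837  27.57783077]
[783.39134838 135.11572333]
[  7.10849006 442.02033341]
[730.80991574 566.03232604]
```

```bash
cat >> h.py <<'E'
from scipy.spatial.transform import Rotation as Ro
def down(psi):
    p=np.radians(psi); return np.array([[np.cos(p),np.sin(p),0],[np.sin(p),-np.cos(p),0],[0,0,-1.]])
def rel(p0,R0,p1,psi):
    w=Ro.from_matrix(R0.T@down(psi)).as_rotvec(); return np.round(w,4),np.round(R0.T@(np.array(p1)-p0),1)
def go(p1,psi):
    from plant import ctrl
    s=ctrl.observe(); R=s["eef_rot"]
    print("t",round(s["time"],2),"pos",np.round(s["tcp_pos"],1),"psi",np.round(np.degrees(np.arctan2(R[1,0],R[0,0])),2),"F",np.round(s["force"],1),"Mz",np.round(s["ft_torque"],2),"w",round(s["grip_width"],1),"j",np.round(s["joints"],1))
    print(rel(s["tcp_pos"],R,p1,psi))
E
python3 -c "
from h import *
go([535.6,-0.8,231],165.4)"
```

```text
t 0.1 pos [ 125.2 -535.   230.6] psi 13.17 F [-0.8  0.7  0.7] Mz [0.01 0.05 0.03] w 85.3 j [-84.5  18.7 -11.1  60.3  -0.   82.3]
(array([-2.000e-04, -2.100e-03, -2.657e+00]), array([ 5.213e+02, -4.267e+02,  3.000e-01]))
```

>>> play_rows(motion=[[[0,0,-2.656,521.3,-426.7,0,0],[0,0,-2.656,521.3,-426.7,0,0],[0,0,-2.656,521.3,-426.7,0,0],[0,0,-2.656,521.3,-426.7,0,0],[0,0,-2.656,521.3,-426.7,0,0]]], newtons=35)

```text
time: 0.6
tcp_pos: [278.2, -335.4, 231.0]
eef_rot: [[0.553, 0.833, -0.0], [0.833, -0.553, 0.0], [0.0, -0.0, -1.0]]
force: [1.9, -0.1, 0.2]
grip_width: 85.6
```

```bash
python3 -c "
from h import *
go([535.6,-0.8,231],165.4)"
```

```text
t 0.6 pos [ 278.2 -335.4  231. ] psi 56.45 F [ 1.9 -0.1  0.2] Mz [-0.08 -0.09 -0.01] w 85.6 j [-60.1   6.6 -26.8  56.6   0.   63.5]
(array([ 1.0000e-04, -4.0000e-04, -1.9016e+00]), array([4.211e+02, 2.950e+01, 2.000e-01]))
```

>>> play_rows(motion=[[[0,0,-1.902,421.1,29.5,0,0],[0,0,-1.902,421.1,29.5,0,0],[0,0,-1.902,421.1,29.5,0,0],[0,0,-1.902,421.1,29.5,0,0],[0,0,-1.902,421.1,29.5,0,0]]])

```text
time: 1.1
tcp_pos: [431.8, -138.0, 231.2]
eef_rot: [[-0.164, 0.986, -0.0], [0.986, 0.164, -0.0], [-0.0, -0.0, -1.0]]
force: [-0.4, -1.0, 0.2]
grip_width: 85.6
```

```bash
python3 -c "
from h import *
go([535.6,-0.8,231],165.4)"
```

```text
t 1.1 pos [ 431.8 -138.   231.2] psi 99.46 F [-0.4 -1.   0.2] Mz [-0.03 -0.06  0.03] w 85.6 j [-27.1   8.4 -24.6  57.   -0.   53.5]
(array([-1.0000e-04,  1.0000e-04, -1.1508e+00]), array([118.3, 125. ,   0.2]))
```

>>> play_rows(motion=[[[0,0,-1.151,118.3,125,0,0],[0,0,-1.151,118.3,125,0,0],[0,0,-1.151,118.3,125,0,0],[0,0,-1.151,118.3,125,0,0],[0,0,-1.151,118.3,125,0,0]]])

```text
time: 1.6
tcp_pos: [537.1, -0.5, 230.6]
eef_rot: [[-0.796, 0.606, -0.0], [0.606, 0.796, 0.001], [0.001, 0.001, -1.0]]
force: [0.4, -1.0, 0.5]
grip_width: 85.6
```

```bash
python3 -c "
from h import *
go([535.6,-0.8,150],165.4)"
```

```text
t 1.6 pos [ 5.371e+02 -5.000e-01  2.306e+02] psi 142.7 F [ 0.4 -1.   0.5] Mz [-0.03 -0.    0.03] w 85.6 j [ -7.9  17.4 -13.   59.6   0.   29.3]
(array([ 0.0006, -0.0005, -0.3961]), array([ 1. , -1.2, 80.6]))
```

>>> play_rows(motion=[[[0,0,-0.396,1.0,-1.2,40,0],[0,0,-0.396,1.0,-1.2,60,0],[0,0,-0.396,1.0,-1.2,80,0],[0,0,-0.396,1.0,-1.2,80,0],[0,0,-0.396,1.0,-1.2,80,0]]])

```text
time: 2.1
tcp_pos: [533.9, -3.6, 151.3]
eef_rot: [[-0.964, 0.265, -0.001], [0.265, 0.964, 0.0], [0.001, -0.0, -1.0]]
force: [0.8, -0.4, 0.6]
grip_width: 85.2
```

Run:
```python
from h import *
go([535.6,-0.8,85],165.4)
from plant import ctrl
import cv2
for n in("top","scene"):
    c=ctrl.read_camera(n);im=c["pixels"][:,:,::-1]
    print(proj(c,ctrl.observe()["tcp_pos"]))
    a=im[125:275,210:410] if n=="top" else im[110:260,220:420]
    cv2.imwrite(f"pics/{n}1.png",cv2.resize(a,None,fx=4,fy=4,interpolation=cv2.INTER_CUBIC))
```

```text
t 2.1 pos [533.9  -3.6 151.3] psi 164.65 F [ 0.8 -0.4  0.6] Mz [-0.01 -0.01 -0.01] w 85.2 j [ -8.3  21.  -20.3  48.8   0.    7. ]
(array([-0.0001, -0.0011, -0.0131]), array([-0.9,  3.2, 66.3]))
[358.57936206 200.40449074]
[301.81560882 162.3797033 ]
```

View pics/scene1.png

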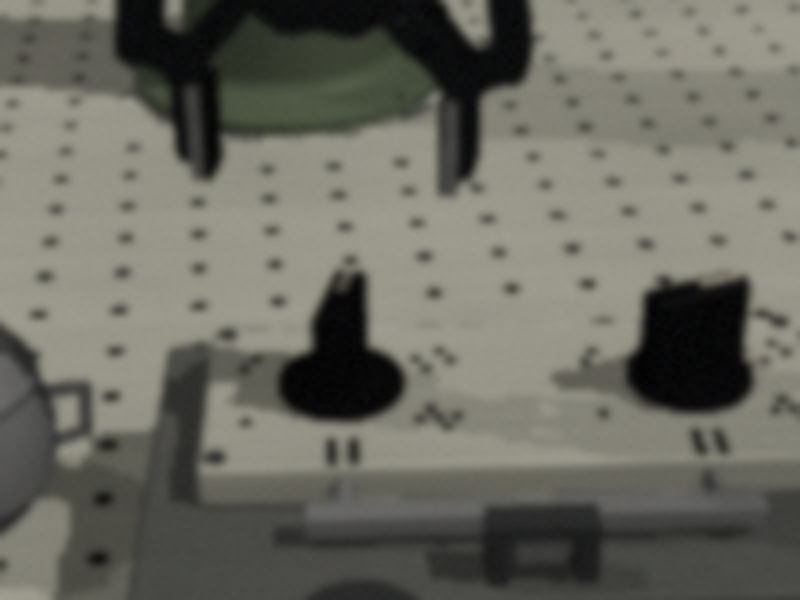

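View pics/top1.png

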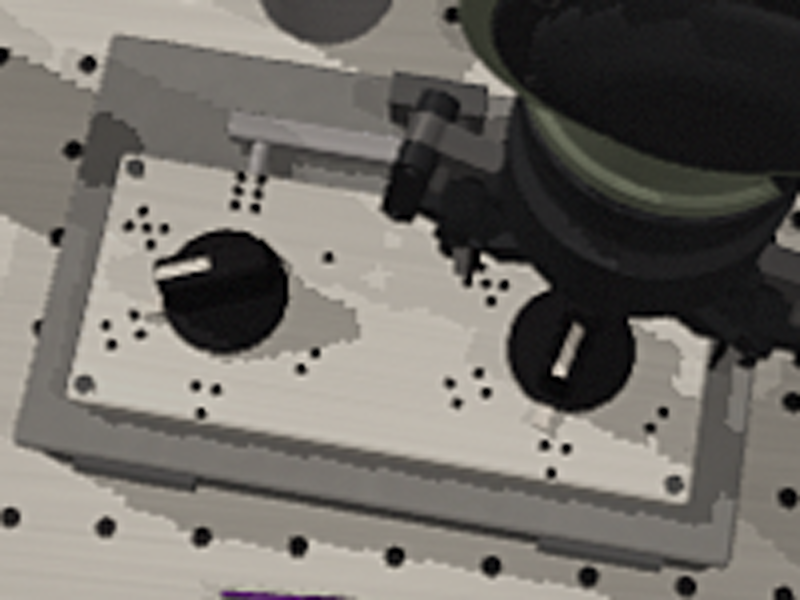

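In the scene crop the open fingers at (200,175) and (450,190) straddle the right bar at (342,310). In the top crop the right line runs from (577,325) to (560,375), so the dial hasn't moved. Before descending I'll take a settled reading.

```bash
python3 -c "
from h import *
go([535.6,-0.8,86],165.4)"
```

```text
t 2.2 pos [535.   -3.8 152.4] psi 164.69 F [ 1.   0.1 -0.4] Mz [-0.03 -0.03 -0.03] w 85.4 j [ -8.3  20.9 -20.2  48.8  -0.    7. ]
(array([ 0.0002,  0.0016, -0.0124]), array([ 0.3,  3.1, 66.4]))
```

>>> play_rows(motion=[[[0,0,-0.012,0.3,3.1,25,0],[0,0,-0.012,0.3,3.1,50,0],[0,0,-0.012,0.3,3.1,66,0],[0,0,-0.012,0.3,3.1,66,0],[0,0,-0.012,0.3,3.1,66,0]]])

```text
time: 2.7
tcp_pos: [535.5, -0.7, 86.4]
eef_rot: [[-0.968, 0.252, 0.001], [0.252, 0.968, -0.0], [-0.001, 0.0, -1.0]]
force: [0.0, -0.4, 0.1]
grip_width: 85.7
```

```bash
python3 -c "
from h import *
go([535.6,-0.8,85],165.4)"
```

```text
t 2.7 pos [535.5  -0.7  86.4] psi 165.43 F [ 0.  -0.4  0.1] Mz [0.05 0.01 0.02] w 85.7 j [ -8.   25.3 -24.5  40.1   0.    6.6]
(array([0.0002, 0.0012, 0.0005]), array([-0.1, -0.1,  1.4]))
```

Aligned, so I'll close on the bar.

>>> play_rows(motion=[[[0,0,0,0,0,0.5,1],[0,0,0,0,0,1,1],[0,0,0,0,0,1,1],[0,0,0,0,0,1,1],[0,0,0,0,0,1,1]]], newtons=35)

```text
time: 3.2
tcp_pos: [534.9, -0.5, 84.6]
eef_rot: [[-0.968, 0.251, 0.001], [0.251, 0.968, 0.0], [-0.0, 0.0, -1.0]]
force: [-1.7, -0.4, 5.3]
grip_width: 13.5
```

```bash
python3 -c "
from h import *
go([535.6,-0.8,85],165.4)"
```

```text
t 3.2 pos [ 5.349e+02 -5.000e-01  8.460e+01] psi 165.45 F [-1.7 -0.4  5.3] Mz [-0.08  0.29  0.2 ] w 13.5 j [ -8.   25.4 -24.7  39.9   0.    6.6]
(array([0.0004, 0.0004, 0.0009]), array([-0.7, -0.1, -0.4]))
```

>>> play_rows(motion=[[[0,0,-0.1,0,0,-1,1],[0,0,-0.22,0,0,-1,1],[0,0,-0.34,0,0,-1,1],[0,0,-0.46,0,0,-1,1],[0,0,-0.58,0,0,-1,1]]])

```text
time: 3.7
tcp_pos: [534.9, -1.1, 84.7]
eef_rot: [[-0.946, -0.324, -0.0], [-0.324, 0.946, -0.001], [0.0, -0.001, -1.0]]
force: [2.9, -1.8, -7.0]
grip_width: 13.6
```

```bash
python3 -c "
from h import *
go([535.6,-0.8,85],165.4+70.7)"
```

```text
t 3.7 pos [534.9  -1.1  84.7] psi -161.07 F [ 2.9 -1.8 -7. ] Mz [-0.36 -0.52 -0.13] w 13.6 j [ -8.   25.5 -24.6  39.9  -0.1 -26.9]
(array([-0.0007, -0.0007, -0.6487]), array([-0.8,  0.1, -0.3]))
```

>>> play_rows(motion=[[[0,0,-0.12,0,0,0,1],[0,0,-0.24,0,0,0,1],[0,0,-0.36,0,0,0,1],[0,0,-0.48,0,0,0,1],[0,0,-0.6,0,0,0,1]]])

```text
time: 4.2
tcp_pos: [535.3, -1.6, 84.7]
eef_rot: [[-0.598, -0.802, 0.001], [-0.802, 0.598, -0.002], [0.001, -0.002, -1.0]]
force: [3.0, -3.1, -7.6]
grip_width: 13.5
```

>>> play_rows(motion=[[[0,0,-0.06,0,0,0,1],[0,0,-0.06,0,0,0,1],[0,0,-0.06,0,0,0,1]]])

```text
time: 4.5
tcp_pos: [535.3, -1.7, 84.7]
eef_rot: [[-0.553, -0.833, 0.001], [-0.833, 0.553, -0.002], [0.001, -0.002, -1.0]]
force: [3.6, -3.6, -9.7]
grip_width: 13.5
```

Run:
```python
from h import *
from plant import ctrl
import cv2
c=ctrl.read_camera("scene");im=c["pixels"][:,:,::-1]
cv2.imwrite("pics/scene2.png",cv2.resize(im[110:260,220:420],None,fx=4,fy=4,interpolation=cv2.INTER_CUBIC))
go([535.6,-0.8,85],165.4+70.7)
```

```text
t 4.55 pos [535.4  -1.7  84.7] psi -123.6 F [ 3.1 -4.1 -8.9] Mz [-0.71 -0.84  0.06] w 13.9 j [ -8.   25.5 -24.6  39.9  -0.1 -64.4]
(array([-0.0017, -0.0013,  0.0052]), array([-0.8,  0.3, -0.3]))
```

View pics/scene2.png

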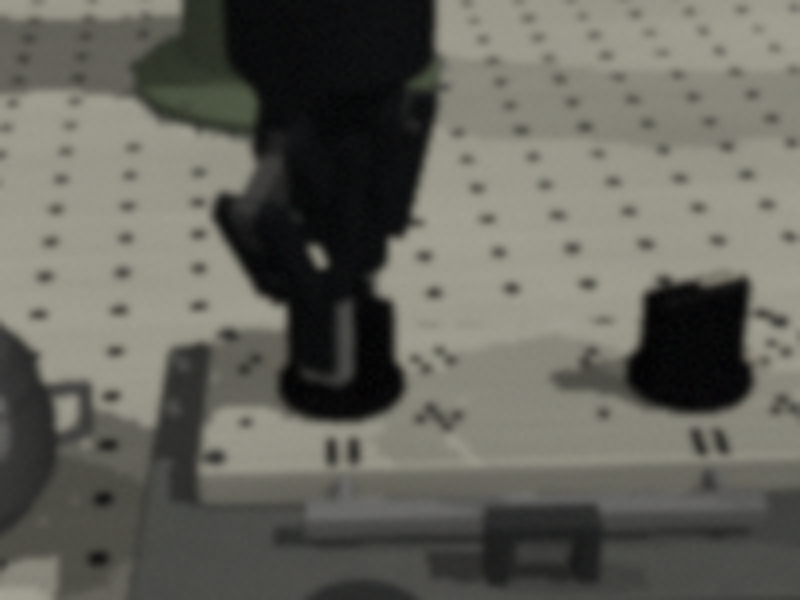

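The fingers are still on the right bar near (345,340), and the tool has turned to the code angle. Next: release and rise.

>>> play_rows(motion=[[[0,0,0,0,0,0,0],[0,0,0,0,0,0,0],[0,0,0,0,0,0,0],[0,0,0,0,0,-35,0],[0,0,0,0,0,-75,0]]])

```text
time: 5.05
tcp_pos: [533.0, -0.2, 159.8]
eef_rot: [[-0.552, -0.834, -0.004], [-0.834, 0.552, 0.001], [0.002, 0.004, -1.0]]
force: [1.0, -0.8, 0.5]
grip_width: 83.8
```

Run:
```python
from h import *
go([545.1,138.9,160],-73.9)
```

```text
t 5.05 pos [ 5.330e+02 -2.000e-01  1.598e+02] psi -123.5 F [ 1.  -0.8  0.5] Mz [-0.04 -0.05  0.01] w 83.8 j [ -8.   20.5 -19.6  50.2   0.  -64.5]
(array([ 4.400e-03,  3.000e-04, -8.658e-01]), array([-1.227e+02,  6.670e+01, -1.000e-01]))
```

>>> play_rows(motion=[[[0,0,-0.15,-30,16,0,0],[0,0,-0.3,-60,33,0,0],[0,0,-0.45,-90,49,0,0],[0,0,-0.6,-122.7,66.7,0,0],[0,0,-0.75,-122.7,66.7,0,0]]])

```text
time: 5.55
tcp_pos: [546.8, 142.6, 160.6]
eef_rot: [[0.176, -0.984, 0.001], [-0.984, -0.176, 0.002], [-0.002, -0.001, -1.0]]
force: [-0.7, -1.0, 0.1]
grip_width: 85.3
```

>>> play_rows(motion=[[[0,0,-0.115,0,0,0,0],[0,0,-0.115,0,0,0,0],[0,0,-0.115,0,0,0,0]]])

```text
time: 5.85
tcp_pos: [546.7, 138.6, 160.4]
eef_rot: [[0.274, -0.962, -0.0], [-0.962, -0.274, 0.0], [-0.0, 0.0, -1.0]]
force: [0.3, -0.3, -1.0]
grip_width: 85.7
```

Run:
```python
from h import *
from plant import ctrl
import cv2
for n in("top","scene"):
    c=ctrl.read_camera(n);im=c["pixels"][:,:,::-1]
    a=im[125:275,210:410] if n=="top" else im[110:260,220:420]
    cv2.imwrite(f"pics/{n}3.png",cv2.convertScaleAbs(cv2.resize(a,None,fx=4,fy=4,interpolation=cv2.INTER_CUBIC),alpha=1.3))
go([545.1,138.9,85.5],-73.9)
```

```text
t 5.95 pos [546.8 138.3 160.4] psi -74.05 F [-0.1 -0.1  0.1] Mz [-0.08  0.04 -0.  ] w 85.7 j [  6.7  23.4 -15.   51.6   0.  -99.3]
(array([-0.    ,  0.0001, -0.0027]), array([-1. ,  1.5, 74.9]))
```

View pics/top3.png

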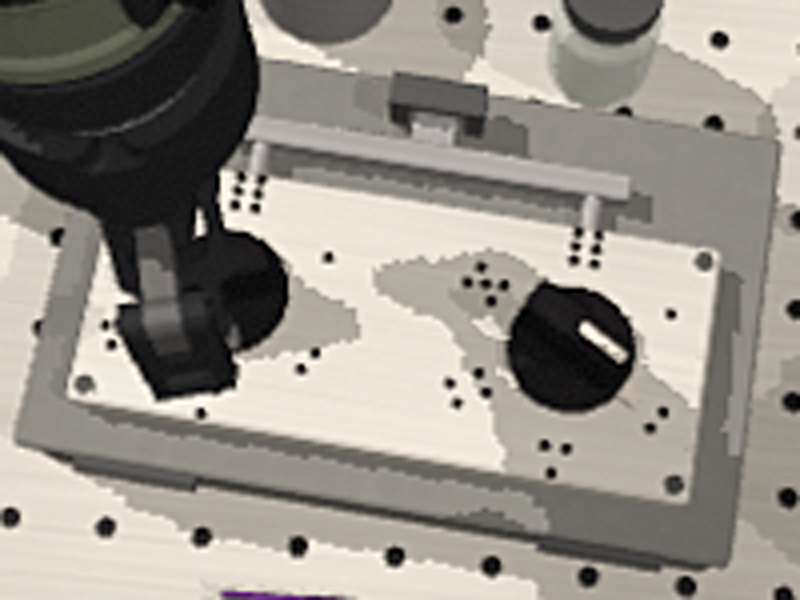

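View pics/scene3.png

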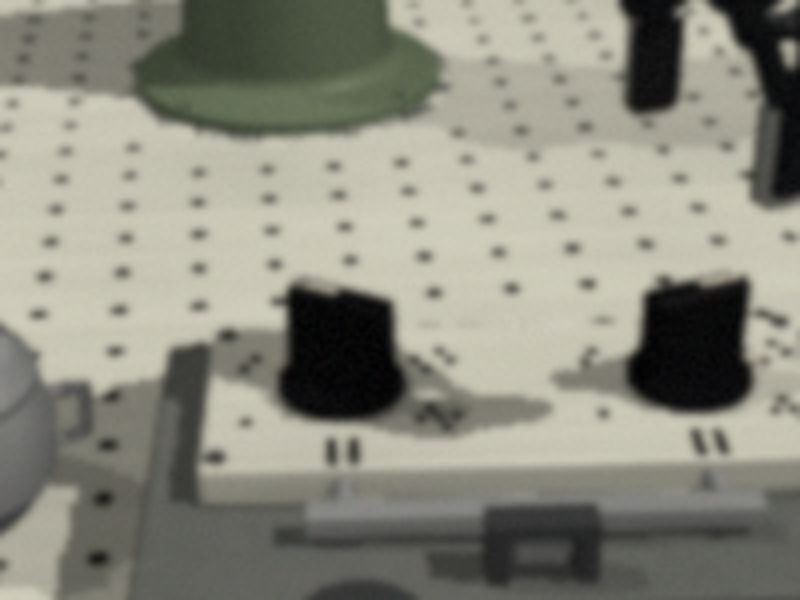

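In the top crop the right line now runs from (583,325) to (625,357), towards the 2 dots at (656,420). The left dial hasn't changed.

Run:
```python
import pickle
from h import *
c=pickle.load(open("top.pkl","rb"))
im=lambda p:np.array(p)/4+np.array([210,125])-0.375
A=ray(c,im((583,325)),118);B=ray(c,im((625,357)),118);d=B-A
print(np.mod(-(np.arctan2(d[1],d[0])+.0681),2*np.pi))
```

```text
2.075506990739353
```

>>> play_rows(motion=[[[0,0,-0.003,-1,1.5,25,0],[0,0,-0.003,-1,1.5,50,0],[0,0,-0.003,-1,1.5,74.5,0],[0,0,-0.003,-1,1.5,74.5,0],[0,0,-0.003,-1,1.5,74.5,0]]])

```text
time: 6.45
tcp_pos: [545.0, 138.8, 86.0]
eef_rot: [[0.279, -0.96, -0.001], [-0.96, -0.279, -0.0], [-0.0, 0.001, -1.0]]
force: [-0.1, -0.3, -0.1]
grip_width: 85.5
```

Run:
```python
from h import *
go([545.1,138.9,85.5],-73.9)
```

```text
t 6.45 pos [545.  138.8  86. ] psi -73.83 F [-0.1 -0.3 -0.1] Mz [ 0.03  0.   -0.01] w 85.5 j [  6.8  27.8 -20.3  42.    0.  -99.4]
(array([0.0008, 0.0002, 0.0013]), array([-0.1, -0.1,  0.5]))
```

Right dial reads 2.076 (target 2.094). Closing on the left bar.

>>> play_rows(motion=[[[0,0,0,0,0,0,1],[0,0,0,0,0,0,1],[0,0,0,0,0,0,1],[0,0,0,0,0,0,1],[0,0,0,0,0,0,1]]])

```text
time: 6.95
tcp_pos: [545.7, 139.2, 86.3]
eef_rot: [[0.28, -0.96, 0.001], [-0.96, -0.28, 0.0], [0.0, -0.001, -1.0]]
force: [1.9, -2.3, 2.2]
grip_width: 13.7
```

>>> play_rows(motion=[[[0,0,0.1,0,0,0,1],[0,0,0.22,0,0,0,1],[0,0,0.34,0,0,0,1],[0,0,0.46,0,0,0,1],[0,0,0.58,0,0,0,1]]])

```text
time: 7.45
tcp_pos: [545.8, 139.1, 86.3]
eef_rot: [[-0.297, -0.955, 0.001], [-0.955, 0.297, 0.0], [-0.0, -0.001, -1.0]]
force: [1.0, -0.2, -0.3]
grip_width: 13.3
```

Run:
```python
from h import *
go([545.1,138.9,85.5],-73.9-50)
```

```text
t 7.45 pos [545.8 139.1  86.3] psi -107.29 F [ 1.  -0.2 -0.3] Mz [-0.11 -0.17 -0.24] w 13.3 j [  6.8  27.8 -20.2  41.9  -0.  -65.9]
(array([-0.0013,  0.0006,  0.29  ]), array([0.4, 0.6, 0.8]))
```

>>> play_rows(motion=[[[0,0,0.12,0,0,0,1],[0,0,0.24,0,0,0,1],[0,0,0.3,0,0,0,1],[0,0,0.3,0,0,0,1],[0,0,0.3,0,0,0,1]]])

```text
time: 7.95
tcp_pos: [545.9, 139.2, 86.3]
eef_rot: [[-0.561, -0.828, 0.002], [-0.828, 0.561, 0.0], [-0.001, -0.001, -1.0]]
force: [1.3, 0.0, 2.2]
grip_width: 13.5
```

>>> play_rows(motion=[[[0,0,0,0,0,0,0],[0,0,0,0,0,0,0],[0,0,0,0,0,0,0],[0,0,0,0,0,-35,0],[0,0,0,0,0,-75,0]]])

```text
time: 8.45
tcp_pos: [543.2, 138.8, 159.7]
eef_rot: [[-0.562, -0.827, -0.005], [-0.827, 0.562, -0.001], [0.003, 0.004, -1.0]]
force: [0.8, 0.5, 0.0]
grip_width: 84.1
```

>>> play_rows(motion=[[[0,0,0,50,0,-40,0],[0,0,0,90,0,-60,0],[0,0,0,130,0,-60,0],[0,0,0,160,0,-60,0],[0,0,0,160,0,-60,0]]])

```text
time: 8.95
tcp_pos: [453.0, 4.6, 221.1]
eef_rot: [[-0.565, -0.825, -0.001], [-0.825, 0.565, -0.001], [0.001, 0.0, -1.0]]
force: [0.4, -0.7, -0.4]
grip_width: 85.2
```

Run:
```python
from h import *
from plant import ctrl
import cv2
for n in("top","scene"):
    c=ctrl.read_camera(n);im=c["pixels"][:,:,::-1]
    a=im[125:275,210:410] if n=="top" else im[110:260,220:420]
    cv2.imwrite(f"pics/{n}4.png",cv2.convertScaleAbs(cv2.resize(a,None,fx=4,fy=4,interpolation=cv2.INTER_CUBIC),alpha=1.3))
go([545.1,138.9,85.5],-73.9)
```

```text
t 9.05 pos [455.1   6.4 221. ] psi -124.26 F [ 1.   0.5 -0.7] Mz [-0.   -0.    0.01] w 85.4 j [ -8.5   9.1 -25.4  55.5   0.  -64.3]
(array([-5.000e-04,  4.000e-04, -8.789e-01]), array([-160.1,    0.3,  135.6]))
```

View pics/top4.png

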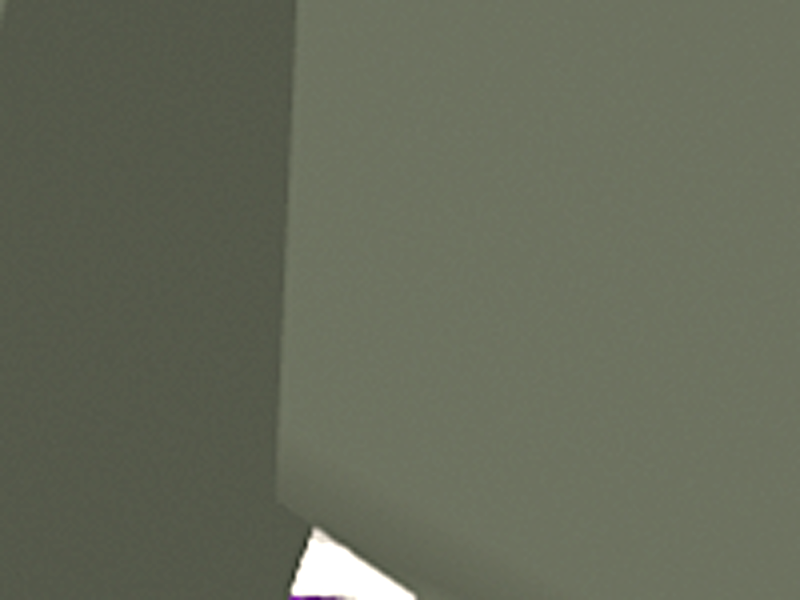

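View pics/scene4.png

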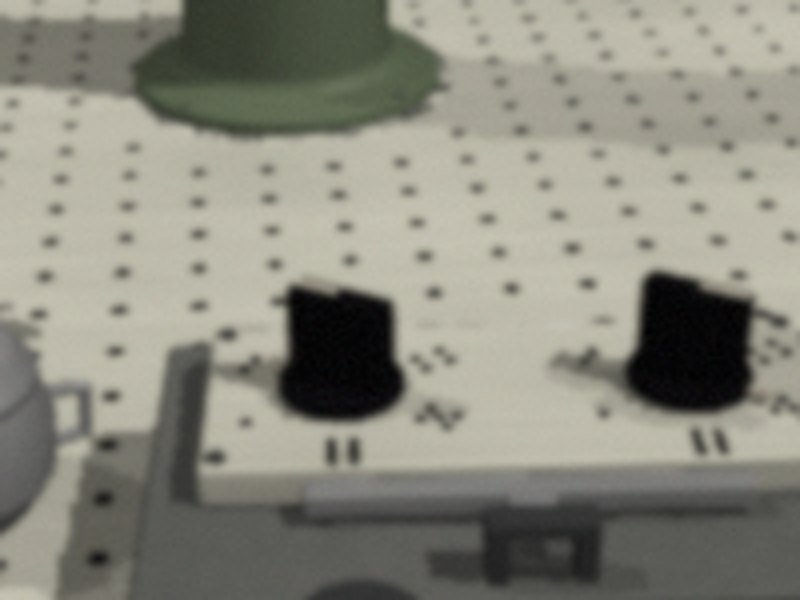

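The scene crop shows the latch bar now at rows 480-515, up against the housing and out of the keeper at (540,540). The arm blocks the top view, so I'll move aside and check the dial angles.

>>> play_rows(motion=[[[0,0,0,40,-27,0,0],[0,0,0,80,-54,0,0],[0,0,0,120,-82,0,0],[0,0,0,165,-113,0,0],[0,0,0,205,-140,0,0]]])

```text
time: 9.55
tcp_pos: [456.8, -239.8, 220.5]
eef_rot: [[-0.56, -0.828, 0.0], [-0.828, 0.56, 0.0], [-0.001, -0.0, -1.0]]
force: [0.4, 0.3, -0.8]
grip_width: 85.4
```

>>> play_rows(motion=[[[0,0,0,0,0,0,0],[0,0,0,0,0,0,0],[0,0,0,0,0,0,0]]])

```text
time: 9.85
tcp_pos: [456.1, -237.2, 220.3]
eef_rot: [[-0.56, -0.828, -0.001], [-0.828, 0.56, 0.001], [-0.001, 0.001, -1.0]]
force: [-0.4, 0.2, 0.3]
grip_width: 85.5
```

Run:
```python
from h import *
from plant import ctrl
import cv2,pickle
c=ctrl.read_camera("top");im=c["pixels"][:,:,::-1]
a=im[125:275,210:410]
cv2.imwrite(f"pics/top5.png",cv2.convertScaleAbs(cv2.resize(a,None,fx=4,fy=4,interpolation=cv2.INTER_CUBIC),alpha=1.3))
go([545.1,138.9,85.5],-73.9)
```

```text
t 9.9 pos [ 456.2 -237.   220.4] psi -124.04 F [ 0.5  0.4 -0.8] Mz [ 0.07 -0.05 -0.01] w 85.1 j [-35.7  15.4 -17.3  57.4   0.  -91.7]
(array([ 9.000e-04,  8.000e-04, -8.751e-01]), array([-361.2,  136.6,  135.2]))
```

View pics/top5.png

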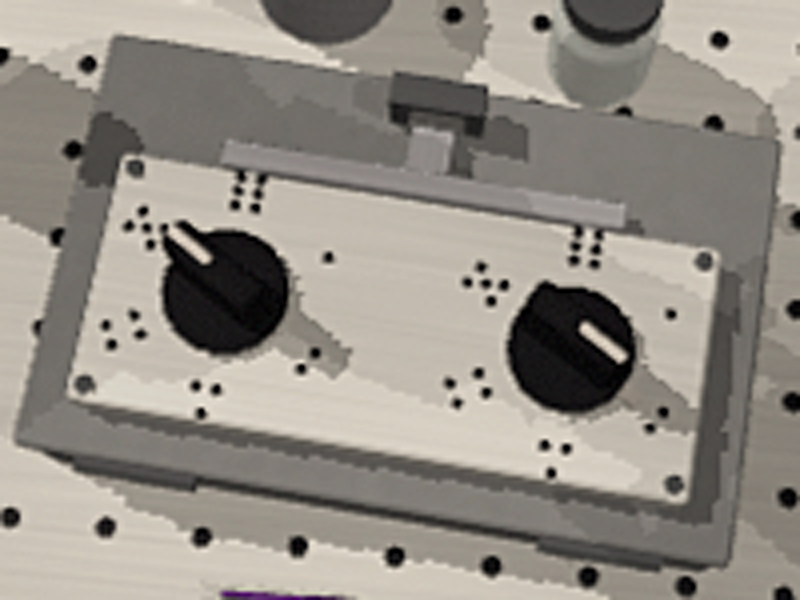

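The left line runs from (208,262) to (168,228), at 5. The right line runs from (583,325) to (625,357), at 2. The latch bar lies against the housing. One last number check, then I'll hand in.

Run:
```python
import pickle
from h import *
from plant import ctrl
c=pickle.load(open("top.pkl","rb"))
im=lambda p:np.array(p)/4+np.array([210,125])-0.375
for a,b in(((208,262),(168,228)),((583,325),(625,357))):
    d=ray(c,im(b),118)-ray(c,im(a),118); print(np.mod(-(np.arctan2(d[1],d[0])+.0681),2*np.pi))
print(ray(c,im((232,145)),69.5)-ray(c,im((240,116)),69.5))
print(ctrl.job_done())
```

```text
5.25069802908527
2.075506990739353
[-13.07925799   1.57576831   0.        ]
the job is handed in; nothing more can be done
None
```

The lock box is unlocked and the job is handed in, at about 9.9 s on the robot clock. I turned the right dial counter-clockwise to 2 and then the left dial clockwise to 5. Each took one grasp, after which I released it and moved the arm clear.

The last camera check gave:

| Item | Measured | Accepted |
|---|---|---|
| Left dial | about 5.25 rad | 4.887 to 5.585 |
| Right dial | about 2.08 rad | 1.745 to 2.443 |
| Latch | drawn back about 13 mm, against the housing and out of its keeper | more than 10 mm |

In the last reading the gripper was open and clear of everything, with about 1 N of force on the tool. None of the checks failed or disagreed. `ctrl.job_done()` reports no verdict, so these measurements are the only confirmation.

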